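# Refit the coil spring on a soldering-iron stand

## Task

Pick the steel coil spring up from the tray and thread it, the end with the inward tail downwards, over the notched spigot of the blue soldering-iron stand until it sits fully home and upright on the base, then let go. Its tail snags on the two brass collars: do not force it, press only lightly and twist a little until the tail drops through a notch. Leave the solder reel, the flux jar and the screwdriver where they are.

Things in the scene. Friction and masses are not known exactly. Their poses are not given: they have to be found in the camera images.
- spring_center (a point): Centre (half-way up) of the loose steel coil spring standing upright in the tray, foot on the tray floor 45 mm below: outside diameter 36 mm, inside 30 mm, length 90 mm, 3 mm wire, about 0.1 kg, so stiff that it does not compress. z points up its axis to the close-wound end, whose top 28 mm are a plain cylinder to grip at any yaw. The wire's tail at the foot points to this point's +x.
- spring_tail (a point): Tip of the spring's tail: at the foot (lowest 3 mm) the wire's end is turned straight inwards, 3 mm thick, its tip 8.5 mm from the spring's axis, its middle 1.5 mm above the foot. It turns with the spring.
- spigot_seat (a point): Where the fixed upright spigot meets the top of the stand's base, on the spigot's axis, 22 mm above the work surface; z up. The spring is home when its foot rests here, its centre 45 mm above this point. The spigot is a steel rod, 13 mm in diameter and 60 mm tall, with a tapered tip and two brass collars. Spring and stand must not bear on each other with more than 30 N.
- collar_upper (a point): Middle of the upper collar's top face, 46 mm above spigot_seat. Both collars: 26 mm diameter, 8 mm thick, fixed, four through notches 90 degrees apart, 7 mm wide, open outwards, as deep as the rod, so the tail passes with about 9 degrees of play either way. The notches stand at any angle, NOT given by this point's axes: find it by light pressing and twisting, or by eye.
- collar_lower (a point): Middle of the lower collar's top face, 20 mm above spigot_seat (its underside 12 mm above). Its notches stand 41 to 49 degrees round from the upper ones, so a tail that came through the upper collar always lands on this one and must be twisted again, either way; not given by this point's axes. Between and below the collars the tail turns freely.
- spigot_tip (a point): Top of the spigot, on its axis, 60 mm above spigot_seat.
- stand: The fixed cast soldering-iron stand: blue base 90 mm (x) by 150 mm (y), 22 mm high, origin at the centre of its underside. The spigot stands 40 mm from the origin along the stand's +y; a black pan with a yellow sponge, at most 5 mm proud, is let into the -y half.
- tray: Fixed shallow grey parts tray, 130 by 130 mm, floor 4 mm high, rim 18 mm high, origin at the centre of its underside.
- reel_mid (a point): Centre of the green solder reel standing on its flange, 48 mm diameter, 34 mm high; bystander.
- flux_mid (a point): Centre of the small amber flux jar with a red cap, 40 mm diameter, 40 mm high; bystander.
- driver_grip (a point): Handle of the orange screwdriver lying flat, 150 mm long in all, under 35 mm high; bystander.
Mind the look-alikes: they are no part of the job. Of the things shaped like the stand, the blue one is meant.

How it is judged:
By the outcome, as a careful person would: the job done as asked, in the order asked, and still so for the second after the job is handed in, with the robot touching nothing.
It also fails if it takes over 54 s, if anything falls off the work surface, if the arm or the gripper's body presses on something with over 40 N, if the wrist force passes 120 N, or if a joint passes its speed limit or range.

## Robot

A 6-joint arm with a two-finger parallel gripper is mounted at the origin on the work surface. World frame = base frame: x ahead of the robot, y to its left, z up, the work surface at z = 0. Lengths are in m, angles in degrees, forces in N, time in s.
With the tool pointing down it reaches from about 0.375 to 0.9 m from the base axis. Payload 3.1 kg.
Tool frame: the origin (TCP) lies on the centre line of the jaws, within the pads' length; the fingertips stand 25 mm ahead of it and the grasp point (between the pads) lies 6 mm ahead of it; z points along the fingers, y is the line along which they close (so a half turn about z gives the same grasp; the last joint's range is limited). The gripper opens to 87 mm and grips with 3 to 60 N. Pads are 19 mm wide; open, the fingers measure 117 mm over their backs; the gripper's body (75 mm by 190 mm) begins 51 mm behind the grasp point.
Start: joints at [-84.196, 30.224, 82.088, -0, 67.689, -10.227], TCP at [0.173, -0.601, 0.248] pointing down, gripper open.
Joint ranges: [-176.69, 176.69], [-43.24, 126.21], [12.49, 139.97], [-82, 262], [0, 151.66], [-163.58, 163.58]. Speed limits (degrees/s): [159.86, 159.86, 180, 180, 180, 180].

## Interface

Orientations are given as a 3x3 rotation matrix whose columns are the frame's x, y, z axes.
In Python, from rig import * gives the robot as it stands.
- The arm moves only by the tool step_arm, never from a script. Its argument "steps" is a list of rows, each a list of 7 numbers: the shift along the tool's x, y, z normalised to -1 to 1, where 1 is 0.3 m, then the turn, a rotation vector about the tool's x, y, z normalised to -1 to 1, where 1 is 45 degrees, then the gripper's target within -1 to 1 (shut at 1, half-way at 0, fully open at -1). A call has 1 to 8 rows; each row is the pose to reach, as a shift and turn from the pose commanded when the call began, along the tool's axes at that moment; what a row does not reach only later rows make up. A row lasts 1/12 s, in which the tool goes at most 41.7 mm and 7.16 degrees, less where a joint would pass 70% of its speed; a pose out of reach is approached as far as the arm can. A call with a number of a shift or a turn outside -1 to 1 is refused whole. A call with a gripper value outside its range is refused whole. The fingers move at their own pace and stop on an object; the grip force is fixed at half the most. Time passes only in rows, so rows that repeat a pose let the fingers close. It gives the time, the measured TCP pose, the force, the opening and the grip force at its end, in the units of the state.
- read_state(): the state, without advancing time (a new reading comes with each control period).
- capture(name): name is "scene" or "top"; returns a dict with "image" (384x512x3 uint8, red, green, blue), "vertical_fov" (degrees; the focal length in pixels is half the picture's height over the tangent of half this angle, whatever the lens; pixels are square), "cx", "cy" (the principal point, pixels), "world_from_camera" (4x4, takes a point from camera to world coordinates). Camera axes: x right, y down, z forward; pixel columns grow to the right and rows downward; lengths in m; the calibration is good to about 2 mm. A picture is of the moment at which its call begins. There is no depth.
- hand_in(): hands the job in; it is judged then, once.
The state is a dict: "time_s": time; "joint_positions": joint angles; "qvel": joint speeds; "tau": joint torques, N m; "position": TCP position; "tcp_rot": TCP orientation; "force": force on the tool from outside, world axes, zero at the start; "moment": the same for the moment, N m; "opening": opening from 0.0 (shut) to 1.0 (fully open); "grasp_force": force on a finger pad.
Only numpy, scipy, OpenCV 4.12 (cv2) and the standard library are available. Lean on these libraries where they do the work, as an engineer would, in place of code of your own. Each camera call takes 0.05 s, during which the arm holds its last target. There are 200 camera calls.

## Working session

There is one attempt and no reset: what is moved stays moved. The work goes in short steps, Python scripts to look and compute and a tool call to move; the robot and the scene stay as the last step left them, time stands still between calls to the robot, and variables do not carry over. Pictures are saved under pics/ and viewed, at most 10 in all, crops included, and the job is handed in when it is done.

Besides the shell and the picture viewer there is one more tool, called after "Request:" as a command line: name --pt "numbers of a row" for each row, then --argument value for the rest. step_arm: Moves the arm, as the interface text tells. Scaled input: -1 to 1 covers 0.3 m each way for a shift and 45 degrees each way for a turn. Its arguments: {"type":"object","properties":{"steps":{"type":"array"}},"required":["steps"]}

```bash
ls; mkdir -p pics
python3 - <<'E'
from rig import *
import cv2,numpy as np
for n in ("scene","top"):
    c=capture(n); cv2.imwrite(f"pics/{n}0.png",c["image"][:,:,::-1]); print(n,c["vertical_fov"],c["cx"],c["cy"],np.round(c["world_from_camera"],4).tolist())
s=read_state(); print(s)
E
```

```text
pics
scene 45.69951152709558 251.38808215842357 185.03472534111228 [[-0.1363, 0.5182, -0.8443, 1.5024], [0.9906, 0.0782, -0.1119, 0.2184], [0.0081, -0.8517, -0.524, 0.6576], [0.0, 0.0, 0.0, 1.0]]
top 50.052382210974876 255.95947102495464 196.34154736158257 [[0.0257, -0.9975, 0.066, 0.5175], [-0.9996, -0.0247, 0.0161, 0.0936], [-0.0144, -0.0664, -0.9977, 1.044], [0.0, 0.0, 0.0, 1.0]]
{'time_s': 0.1, 'joint_positions': array([-8.41973905e+01,  3.02729069e+01,  8.21513847e+01, -2.79962087e-05,
        6.76899287e+01, -1.02274597e+01]), 'qvel': array([-0.10200935, -0.09446023, -0.14158666,  0.0823218 , -0.05256549,
       -0.07254686]), 'tau': array([-6.73106797e-05, -4.40984702e+01, -1.77150053e+01,  6.35697646e-02,
        5.33947977e-02, -3.91030892e-05]), 'position': array([ 0.17254993, -0.60004907,  0.24666432]), 'tcp_rot': array([[ 9.61116891e-01,  2.76141776e-01, -2.01997763e-04],
       [ 2.76141623e-01, -9.61114910e-01,  1.98325922e-03],
       [ 3.53517661e-04, -1.96192393e-03, -9.99998013e-01]]), 'force': array([ 0.27897134, -0.94245487,  0.74482286]), 'moment': array([ 0.00535147,  0.04753835, -0.05151207]), 'grasp_force': 0.0, 'opening': 1.0009363257098616}
```

View pics/scene0.png

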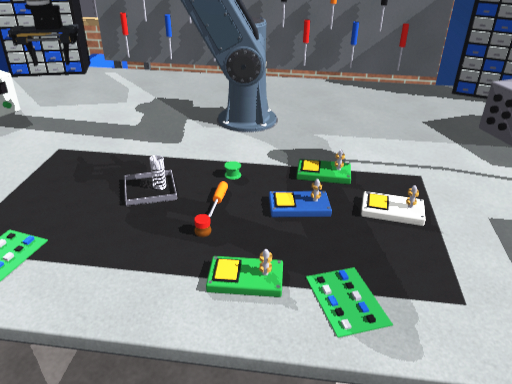

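View pics/top0.png

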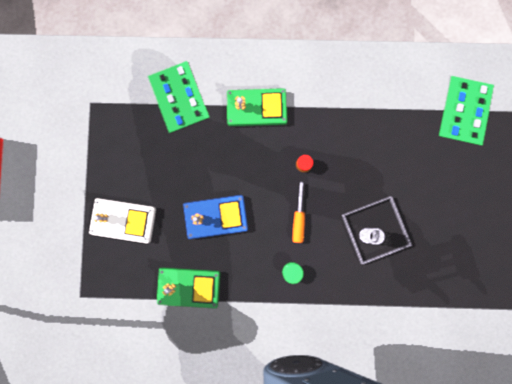

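Scene: the spring stands in the tray at about (158,172) and the blue stand's spigot is at (316,190). Top: the spring is at about (372,236) and the blue spigot at (198,219). Next I'll enlarge both.

```bash
cat > h.py <<'E'
import cv2,numpy as np
from rig import *
def cam(c):
    f=192/np.tan(np.radians(c["vertical_fov"]/2)); return f,c["cx"],c["cy"],np.array(c["world_from_camera"])
def ray(c,u,v):
    f,cx,cy,T=cam(c); d=T[:3,:3]@np.array([(u-cx)/f,(v-cy)/f,1]); return T[:3,3],d
def onz(c,u,v,z):
    o,d=ray(c,u,v); return o+d*(z-o[2])/d[2]
def proj(c,p):
    f,cx,cy,T=cam(c); q=T[:3,:3].T@(np.array(p)-T[:3,3]); return np.array([f*q[0]/q[2]+cx,f*q[1]/q[2]+cy])
def cross(c1,p1,c2,p2):
    (a,d),(b,e)=ray(c1,*p1),ray(c2,*p2); s=np.linalg.lstsq(np.c_[d,-e],b-a,rcond=None)[0]
    P,Q=a+d*s[0],b+e*s[1]; return (P+Q)/2,np.linalg.norm(P-Q)
def tile(img,u,v,w,h,k):
    return cv2.resize(img[v-h//2:v+h//2,u-w//2:u+w//2,::-1],None,fx=k,fy=k,interpolation=cv2.INTER_CUBIC)
E
python3 - <<'E'
from h import *
s=capture("scene");t=capture("top")
a=np.hstack([tile(s["image"],158,175,66,50,6),tile(s["image"],312,195,66,50,6)])
b=np.hstack([tile(t["image"],376,230,66,50,6),tile(t["image"],210,217,66,50,6)])
cv2.imwrite("pics/z1.png",np.vstack([a,b]))
def blobs(im,lo,hi,name,roi=None):
    h=cv2.cvtColor(im,cv2.COLOR_RGB2HSV); m=cv2.inRange(h,lo,hi)
    n,l,st,ce=cv2.connectedComponentsWithStats(m)
    for i in range(1,n):
        if st[i,4]>60: print(name,st[i],ce[i].round(1))
for n,c in(("s",s),("t",t)): 
    blobs(c["image"],(105,150,60),(125,255,255),n+" blue")
    blobs(c["image"],(20,150,100),(32,255,255),n+" yellow")
E
```

```text
s blue [ 436    0   39   85 1619] [454.7  41.4]
s blue [ 13   2  19  12 141] [21.   8.2]
s blue [476   3  22  14 237] [486.5   9. ]
s blue [165  14   7  23 127] [168.  25.]
s blue [494  19  18  14 196] [503.1  25.2]
s blue [351  21   8  24 134] [354.4  32.7]
s blue [ 1 28 11 12 84] [ 5.  33.6]
s blue [  0  40   9  32 149] [ 2.6 59.4]
s blue [32 41  9 10 71] [36.4 45.1]
s blue [466  44  21  13 209] [475.7  49.8]
s blue [ 44  51  18  11 166] [52.3 55.7]
s blue [ 89  54  26  14 264] [99.9 60.9]
s blue [483  59  21  14 211] [493.1  65.3]
s blue [ 64  61  18  11 148] [73.1 66.4]
s blue [ 10  63  19  12 162] [19.  68.3]
s blue [456  81  20  13 186] [465.7  87.2]
s blue [ 269  191   63   26 1124] [302.1 205.7]
s blue [358 302  11  10  63] [362.9 306.8]
s yellow [303 160  16  11 156] [310.6 165.3]
s yellow [217 182  10  17  92] [221.7 189.8]
s yellow [275 193  20  13 231] [284.2 199. ]
s yellow [369 194  19  15 229] [377.7 200.6]
s yellow [214 259  25  21 440] [226.5 269.1]
t blue [ 183  195   65   44 1441] [211.5 217.4]
t yellow [262  93  20  24 446] [271.5 104.6]
t yellow [220 202  21  26 434] [229.8 214.4]
t yellow [126 210  21  26 428] [135.7 222.4]
t yellow [294 212   8  30 182] [297.1 227. ]
t yellow [193 277  20  25 450] [202.7 289. ]
```

View pics/z1.png

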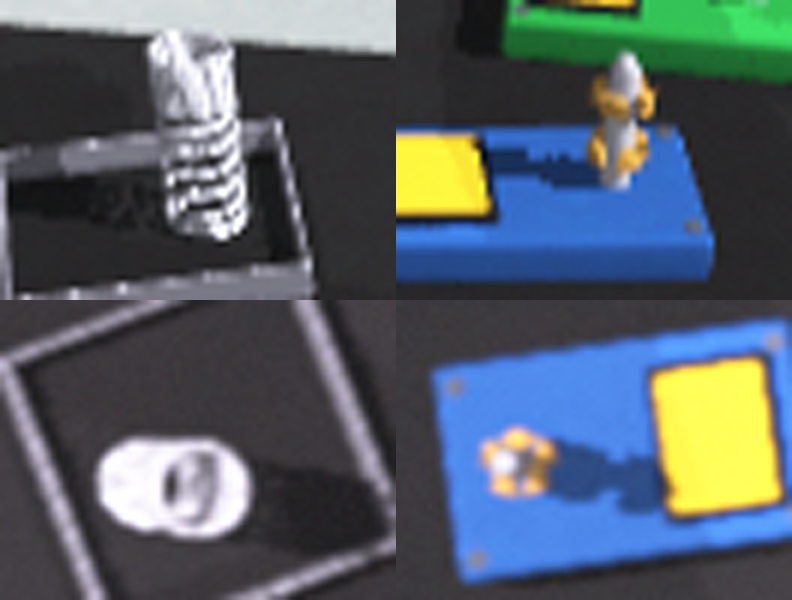

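The crops show the spring top at scene (157.2,157.5) / top (377,236) and the spigot tip at scene (317.5,179.2) / top (195.8,219.3). The upper collar's centre is at top (197.5,219). I'll triangulate these.

Run:
```python
from h import *
s=capture("scene");t=capture("top")
for n,a,b in(("spring top",(157.2,157.5),(377,236.2)),("spigot tip",(317.5,179.6),(195.8,219.3)),("spigot seat",(315.8,200.6),(199.5,219))):
    print(n,*cross(s,a,t,b))
print("top on z.094",onz(s,157.2,157.5,.094)[:2],onz(t,377,236.2,.094)[:2])
print("tip on z.082",onz(s,317.5,179.6,.082)[:2],onz(t,195.8,219.3,.082)[:2])
# sub-pixel: spring in top view (bright), and spigot+brass in top
g=t["image"].astype(int)
m=((g.min(2)>120)).astype(np.uint8); m2=np.zeros_like(m); m2[215:256,352:392]=m[215:256,352:392]
n,l,st,ce=cv2.connectedComponentsWithStats(m2); i=1+st[1:,4].argmax(); print("spring top view",st[i],ce[i])
h=cv2.cvtColor(t["image"],cv2.COLOR_RGB2HSV); m=1-cv2.inRange(h,(95,100,30),(130,255,255))//255; m2=np.zeros_like(m); m2[208:230,186:208]=m[208:230,186:208]
n,l,st,ce=cv2.connectedComponentsWithStats(m2)
for i in range(1,n): print("spigot top view",st[i],ce[i])
g=s["image"].astype(int); mm=(g.min(2)>95)
for r in range(155,190,3): x=np.where(mm[r,140:175])[0]; print(r,140+x.min() if len(x) else None,140+x.max() if len(x) else None,end="; ")
R=read_state(); print(R["tcp_rot"].round(4).tolist())
# unwrapped upper-collar ring
c3=np.array([*onz(t,197.5,219,.068)[:2],.068]); hh=cv2.cvtColor(t["image"],cv2.COLOR_RGB2HSV)
for rr in(.010,.0115):
    v=[]
    for a in range(0,360,10):
        u=proj(t,c3+rr*np.array([np.cos(np.radians(a)),np.sin(np.radians(a)),0])); p=cv2.getRectSubPix(t["image"].astype(np.float32),(1,1),tuple(map(float,u)))[0,0]; v.append(int(p[0]-p[2]))
    f=np.fft.fft(v)[4]; print(rr,v,"notch phase", (np.degrees(-np.angle(-f))/4)%90,abs(f))
```

```text
spring top [ 0.49507223 -0.16708855  0.09445157] 0.0067168231821649734
spigot tip [0.52372924 0.25096824 0.08070399] 0.004373494492930629
spigot seat [0.52509882 0.25171215 0.01951391] 0.004581272887503499
top on z.094 [ 0.49509218 -0.16364387] [ 0.49575904 -0.17061964]
tip on z.082 [0.52521391 0.25306635] [0.52384595 0.24854831]
spring top view [359 228  26  17 361] [371.57617729 235.71191136]
spigot top view [191 213  13  12 126] [196.95238095 218.75396825]
155 140 174; 158 149 163; 161 150 163; 164 151 163; 167 151 164; 170 158 171; 173 140 172; 176 140 172; 179 152 173; 182 153 173; 185 153 174; 188 156 164; [[0.9611, 0.2761, -0.0001], [0.2761, -0.9611, 0.0007], [0.0001, -0.0007, -1.0]]
0.01 [122, 127, 124, 98, 67, 45, 21, 19, 8, 1, 1, 19, 63, 101, 123, 114, 93, 27, 4, 33, 88, 103, 111, 89, 56, 26, 14, 28, 68, 105, 132, 109, 68, 53, 76, 105] notch phase 81.05418793719643 549.9015988359909
0.0115 [101, 109, 107, 84, 53, 46, 58, 53, 32, 13, -9, 9, 51, 99, 112, 105, 54, 4, -20, -6, 31, 59, 72, 58, 19, -18, -29, -4, 47, 98, 121, 106, 58, 32, 33, 68] notch phase 83.05511131995746 579.6907625999382
```

Request:
step_arm --pt "0.715 -0.545 0 0 0 0.356 -1" --pt "0.715 -0.545 0 0 0 0.356 -1" --pt "0.715 -0.545 0 0 0 0.356 -1" --pt "0.715 -0.545 0 0 0 0.356 -1" --pt "0.715 -0.545 0 0 0 0.356 -1" --pt "0.715 -0.545 0 0 0 0.356 -1" --pt "0.715 -0.545 0 0 0 0.356 -1" --pt "0.715 -0.545 0 0 0 0.356 -1"

```text
time_s: 0.97
position: [0.3353, -0.3798, 0.2475]
tcp_rot: [[1.0, 0.005, -0.0], [0.005, -1.0, 0.003], [-0.0, -0.003, -1.0]]
force: [-1.0, 0.2, -0.8]
opening: 0.998
grasp_force: 0.0
```

Request:
step_arm --pt "0.533 -0.71 0.29 0 0 0 -1" --pt "0.533 -0.71 0.29 0 0 0 -1" --pt "0.533 -0.71 0.29 0 0 0 -1" --pt "0.533 -0.71 0.29 0 0 0 -1" --pt "0.533 -0.71 0.29 0 0 0 -1" --pt "0.533 -0.71 0.29 0 0 0 -1" --pt "0.533 -0.71 0.29 0 0 0 -1" --pt "0.533 -0.71 0.29 0 0 0 -1"

```text
time_s: 1.63
position: [0.4951, -0.1679, 0.1588]
tcp_rot: [[1.0, 0.005, -0.001], [0.005, -1.0, 0.002], [-0.001, -0.002, -1.0]]
force: [-0.3, -1.4, 0.2]
opening: 1.001
grasp_force: 0.0
```

Run:
```python
from h import *
s=capture("scene");t=capture("top")
a=tile(s["image"],158,160,80,74,8); b=tile(t["image"],366,230,60,74,8)[:, :]
p=read_state()["position"]; print(p)
# project TCP tip centre, at tip height
tip=p+np.array([0,0,-.025]); print("tip centre px",proj(s,tip),proj(t,tip))
cv2.imwrite("pics/hov.png",np.hstack([a,b])[:, :800])
```

```text
[ 0.4939127  -0.17138412  0.16010413]
tip centre px [152.81765944 142.91587647] [382.58369172 237.62417783]
```

View pics/hov.png

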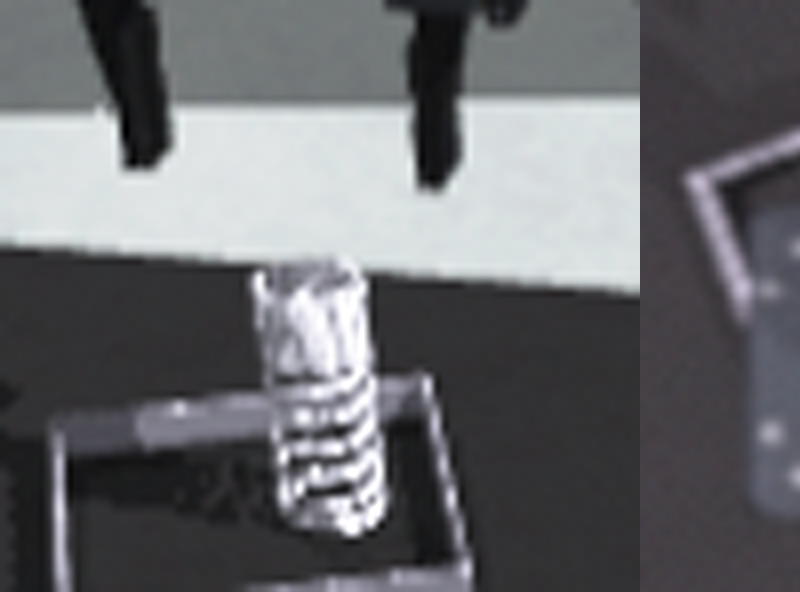

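The fingertips (scene (136.1,143.6) and (172.1,146.4)) straddle the spring top at (157,158), which lies about 4 mm to +y of the jaw centre. I'll descend with that correction and close.

Request:
step_arm --pt "0.005 -0.015 0.08 0 0 0 -1" --pt "0.005 -0.015 0.16 0 0 0 -1" --pt "0.005 -0.015 0.233 0 0 0 -1" --pt "0.005 -0.015 0.233 0 0 0 -1" --pt "0.005 -0.015 0.233 0 0 0 0" --pt "0.005 -0.015 0.233 0 0 0 1" --pt "0.005 -0.015 0.233 0 0 0 1" --pt "0.005 -0.015 0.233 0 0 0 1"

```text
time_s: 2.4
position: [0.4957, -0.1677, 0.0921]
tcp_rot: [[1.0, -0.0, 0.003], [-0.0, -1.0, -0.002], [0.003, 0.002, -1.0]]
force: [0.5, -0.5, -0.2]
opening: 0.783
grasp_force: 0.0
```

Request:
step_arm --pt "0 0 0 0 0 0 1" --pt "0 0 0 0 0 0 1" --pt "0 0 0 0 0 0 1" --pt "0 0 0 0 0 0 1"

```text
time_s: 2.73
position: [0.4951, -0.1667, 0.0909]
tcp_rot: [[1.0, 0.0, 0.0], [0.0, -1.0, -0.0], [0.0, 0.0, -1.0]]
force: [-0.3, -0.0, 0.7]
opening: 0.477
grasp_force: 0.0
```

Run:
```python
from h import *
s=capture("scene")
cv2.imwrite("pics/grip.png",tile(s["image"],158,165,80,74,8)); r=read_state(); print(r["position"],r["opening"],r["grasp_force"],r["force"],r["joint_positions"])
```

```text
[ 0.49506121 -0.16666693  0.0908006 ] 0.4321389723320097 0.07538784993812442 [ 0.87665647 -0.19741688 -0.86239653] [-3.08743283e+01  3.65592833e+01  1.04090978e+02 -1.73575369e-03
  3.93366278e+01  5.91001466e+01]
```

View pics/grip.png

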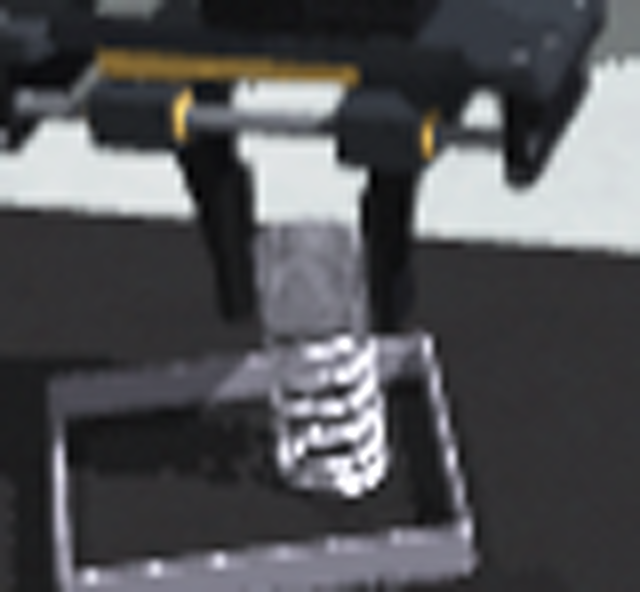

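The fingers are straddling the spring's top cylinder, centred at about scene (157,160). I'll finish closing and then lift.

Request:
step_arm --pt "0 0 0 0 0 0 1" --pt "0 0 0 0 0 0 1" --pt "0 0 0 0 0 0 1" --pt "0 0 0 0 0 0 1"

```text
time_s: 3.12
position: [0.4951, -0.1667, 0.0907]
tcp_rot: [[1.0, 0.0, 0.0], [0.0, -1.0, 0.0], [0.0, -0.0, -1.0]]
force: [0.7, 0.5, 1.8]
opening: 0.411
grasp_force: 29.9
```

Request:
step_arm --pt "0 0 -0.1 0 0 0 1" --pt "0 0 -0.2 0 0 0 1" --pt "0 0 -0.3 0 0 0 1" --pt "0 0 -0.4 0 0 0 1" --pt "0 0 -0.4 0 0 0 1"

```text
time_s: 3.53
position: [0.498, -0.1683, 0.2158]
tcp_rot: [[1.0, 0.0, 0.01], [0.001, -1.0, -0.006], [0.01, 0.006, -1.0]]
force: [1.2, -1.2, -1.9]
opening: 0.408
grasp_force: 29.9
```

Request:
step_arm --pt "0.01 -0.14 0 0 0 0 1" --pt "0.02 -0.28 0 0 0 0 1" --pt "0.03 -0.42 0 0 0 0 1" --pt "0.04 -0.56 0 0 0 0 1" --pt "0.05 -0.7 0 0 0 0 1" --pt "0.05 -0.7 0 0 0 0 1"

```text
time_s: 4.03
position: [0.5083, 0.0497, 0.2096]
tcp_rot: [[1.0, 0.006, -0.003], [0.006, -1.0, 0.003], [-0.003, -0.003, -1.0]]
force: [-0.2, 0.1, -1.2]
opening: 0.413
grasp_force: 29.9
```

Request:
step_arm --pt "0.01 -0.14 0 0 0 0 1" --pt "0.02 -0.28 0 0 0 0 1" --pt "0.03 -0.42 0 0 0 0 1" --pt "0.04 -0.56 0 0 0 0 1" --pt "0.048 -0.69 0.03 0 0 0 1" --pt "0.048 -0.69 0.06 0 0 0 1" --pt "0.048 -0.69 0.06 0 0 0 1" --pt "0.048 -0.69 0.06 0 0 0 1"

```text
time_s: 4.7
position: [0.523, 0.2496, 0.191]
tcp_rot: [[1.0, 0.001, -0.004], [0.001, -1.0, -0.002], [-0.004, 0.002, -1.0]]
force: [0.3, -0.8, -0.6]
opening: 0.412
grasp_force: 29.9
```

Run:
```python
from h import *
s=capture("scene");t=capture("top");r=read_state(); p=r["position"]; print(p,r["force"],r["joint_positions"].round(1))
a=tile(s["image"],314,170,50,74,8); b=tile(t["image"],200,218,50,74,8)
cv2.imwrite("pics/above.png",np.hstack([a,b]))
print("pred foot",proj(s,p-[0,0,.0867]),"top of spring",proj(s,p+[0,0,.0033]),"tip",proj(s,[.5245,.2505,.082]),"seat",proj(s,[.5245,.2505,.022]))
print("px per mm y:",(proj(s,p+[0,.01,-.0867])-proj(s,p-[0,0,.0867]))/10," x:",(proj(s,p+[.01,0,-.0867])-proj(s,p-[0,0,.0867]))/10)
```

```text
[0.52418367 0.24881404 0.19229895] [-0.0176956  -0.43453473 -0.66984777] [ 14.4  30.8  91.7  -0.   57.6 104.5]
pred foot [316.56460777 170.95380074] top of spring [319.76311695 137.52409095] tip [316.45620686 179.37287471] seat [314.49389893 199.68392401]
px per mm y: [0.41297255 0.03068011]  x: [-0.00640812  0.20322174]
```

View pics/above.png

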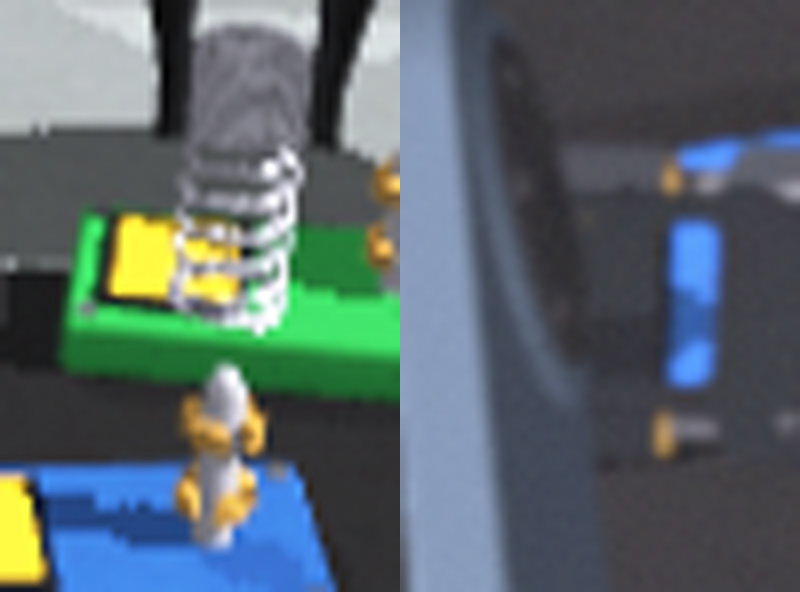

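The spring hangs over the spigot. In the left tile its foot is at about (230,308) and the tip at (227,368), aligned to about 1 mm once the axis lean is allowed for. I'll lower gently.

Request:
step_arm --pt "0.001 -0.003 0.03 0 0 0 1" --pt "0.001 -0.003 0.06 0 0 0 1" --pt "0.001 -0.003 0.085 0 0 0 1" --pt "0.001 -0.003 0.085 0 0 0 1" --pt "0.001 -0.003 0.085 0 0 0 1"

```text
time_s: 5.22
position: [0.5241, 0.2506, 0.1662]
tcp_rot: [[1.0, -0.001, -0.002], [-0.001, -1.0, -0.001], [-0.002, 0.001, -1.0]]
force: [-0.2, 0.4, -0.8]
opening: 0.404
grasp_force: 29.9
```

Request:
step_arm --pt "0 0 0.015 0 0 0 1" --pt "0 0 0.03 0 0 0 1" --pt "0 0 0.03 0 0 0 1" --pt "0 0 0.03 0 0 0 1"

```text
time_s: 5.55
position: [0.5244, 0.2512, 0.1579]
tcp_rot: [[1.0, 0.0, -0.001], [0.0, -1.0, -0.0], [-0.001, 0.0, -1.0]]
force: [0.4, -0.3, -0.6]
opening: 0.412
grasp_force: 29.9
```

Request:
step_arm --pt "0 0.002 0.005 0 0 0 1" --pt "0 0.002 0.007 0 0 0 1" --pt "0 0.002 0.007 0 0 0 1"

```text
time_s: 5.8
position: [0.5246, 0.2506, 0.156]
tcp_rot: [[1.0, 0.0, 0.0], [0.0, -1.0, 0.0], [0.0, -0.0, -1.0]]
force: [-0.0, -0.0, -1.3]
opening: 0.408
grasp_force: 29.9
```

Request:
step_arm --pt "0 0 0.003 0 0 0 1" --pt "0 0 0.003 0 0 0 1" --pt "0 0 0.003 0 0 0 1"

```text
time_s: 6.05
position: [0.5246, 0.2506, 0.1552]
tcp_rot: [[1.0, 0.0, 0.0], [0.0, -1.0, 0.0], [0.0, -0.0, -1.0]]
force: [0.3, -0.2, -0.2]
opening: 0.406
grasp_force: 29.9
```

Request:
step_arm --pt "0 0 0.003 0 0 0 1" --pt "0 0 0.003 0 0 0 1" --pt "0 0 0.003 0 0 0 1"

```text
time_s: 6.3
position: [0.5246, 0.2506, 0.1542]
tcp_rot: [[1.0, 0.0, -0.0], [0.0, -1.0, -0.0], [-0.0, 0.0, -1.0]]
force: [-0.1, 0.4, -0.8]
opening: 0.407
grasp_force: 29.9
```

Request:
step_arm --pt "0 0 0.003 0 0 0 1" --pt "0 0 0.003 0 0 0 1" --pt "0 0 0.003 0 0 0 1"

```text
time_s: 6.55
position: [0.5246, 0.2505, 0.1533]
tcp_rot: [[1.0, 0.0, -0.0], [0.0, -1.0, -0.0], [-0.0, 0.0, -1.0]]
force: [0.7, 0.7, -0.4]
opening: 0.406
grasp_force: 29.9
```

Request:
step_arm --pt "0 0 0.003 0 0 0 1" --pt "0 0 0.003 0 0 0 1" --pt "0 0 0.003 0 0 0 1"

```text
time_s: 6.8
position: [0.5245, 0.2505, 0.1524]
tcp_rot: [[1.0, 0.0, -0.0], [0.0, -1.0, -0.0], [-0.0, 0.0, -1.0]]
force: [0.3, 0.2, -1.0]
opening: 0.41
grasp_force: 29.9
```

Request:
step_arm --pt "0 0 0.004 0 0 0 1" --pt "0 0 0.004 0 0 0 1" --pt "0 0 0.004 0 0 0 1"

```text
time_s: 7.05
position: [0.5245, 0.2505, 0.1512]
tcp_rot: [[1.0, 0.0, -0.0], [0.0, -1.0, -0.0], [-0.0, 0.0, -1.0]]
force: [0.6, -0.3, -1.6]
opening: 0.409
grasp_force: 29.9
```

Request:
step_arm --pt "0 0 0.004 0 0 0 1" --pt "0 0 0.004 0 0 0 1" --pt "0 0 0.004 0 0 0 1"

```text
time_s: 7.3
position: [0.5245, 0.2505, 0.1499]
tcp_rot: [[1.0, 0.0, -0.0], [0.0, -1.0, -0.0], [-0.0, 0.0, -1.0]]
force: [0.8, -0.2, -0.6]
opening: 0.409
grasp_force: 29.9
```

Run:
```python
from h import *
s=capture("scene");r=read_state(); print(r["position"],r["force"],r["moment"])
cv2.imwrite("pics/ins1.png",tile(s["image"],314,175,50,60,10))
```

```text
[0.52456263 0.25053243 0.14998997] [ 0.17604772  0.89789575 -0.28483475] [ 0.04361399  0.00031806 -0.04310149]
```

View pics/ins1.png

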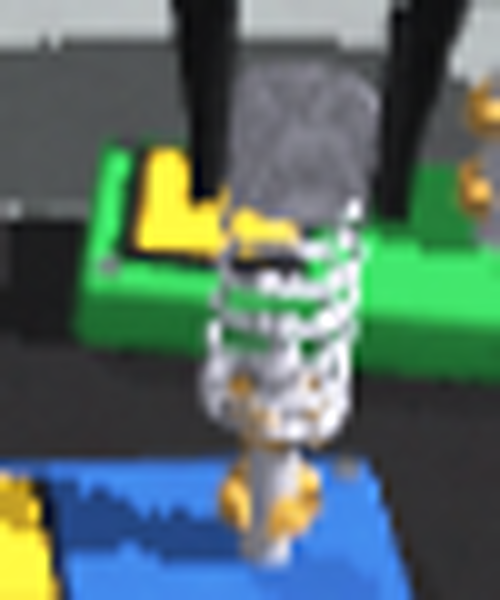

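By luck the tail entered a notch: the spring now surrounds the upper collar (brass shows through the coils around (275,390)) and there is no force. I'll carry on down to the lower collar.

Request:
step_arm --pt "0 0 0.005 0 0 0 1" --pt "0 0 0.01 0 0 0 1" --pt "0 0 0.01 0 0 0 1"

```text
time_s: 7.6
position: [0.5244, 0.2505, 0.1467]
tcp_rot: [[1.0, 0.0, -0.001], [0.0, -1.0, -0.0], [-0.001, 0.0, -1.0]]
force: [-0.1, 0.1, -2.0]
opening: 0.413
grasp_force: 29.9
```

Request:
step_arm --pt "0 0 0.005 0 0 0 1" --pt "0 0 0.01 0 0 0 1" --pt "0 0 0.01 0 0 0 1"

```text
time_s: 7.85
position: [0.5244, 0.2505, 0.1437]
tcp_rot: [[1.0, 0.0, -0.001], [0.0, -1.0, -0.0], [-0.001, 0.0, -1.0]]
force: [0.0, -0.0, -0.1]
opening: 0.408
grasp_force: 29.9
```

Request:
step_arm --pt "0 0 0.005 0 0 0 1" --pt "0 0 0.01 0 0 0 1" --pt "0 0 0.01 0 0 0 1"

```text
time_s: 8.1
position: [0.5244, 0.2505, 0.1407]
tcp_rot: [[1.0, 0.0, -0.001], [0.0, -1.0, -0.0], [-0.001, 0.0, -1.0]]
force: [-0.2, 0.4, -0.6]
opening: 0.407
grasp_force: 29.9
```

Request:
step_arm --pt "0 0 0.005 0 0 0 1" --pt "0 0 0.01 0 0 0 1" --pt "0 0 0.01 0 0 0 1"

```text
time_s: 8.35
position: [0.5244, 0.2505, 0.1377]
tcp_rot: [[1.0, 0.0, -0.001], [0.0, -1.0, -0.0], [-0.001, 0.0, -1.0]]
force: [0.1, 0.4, -0.8]
opening: 0.407
grasp_force: 29.9
```

Request:
step_arm --pt "0 0 0 0 0 -0.15 1" --pt "0 0 0 0 0 -0.3 1" --pt "0 0 0 0 0 -0.45 1" --pt "0 0 0 0 0 -0.6 1" --pt "0 0 0 0 0 -0.75 1" --pt "0 0 0 0 0 -0.9 1" --pt "0 0 0 0 0 -1 1" --pt "0 0 0 0 0 -1 1"

```text
time_s: 9.02
position: [0.5246, 0.2506, 0.138]
tcp_rot: [[0.706, 0.708, -0.0], [0.708, -0.706, -0.0], [-0.0, -0.0, -1.0]]
force: [0.2, -0.0, -1.4]
opening: 0.407
grasp_force: 29.9
```

Request:
step_arm --pt "0 0 0.005 0 0 0 1" --pt "0 0 0.01 0 0 0 1" --pt "0 0 0.01 0 0 0 1"

```text
time_s: 9.27
position: [0.5244, 0.2505, 0.1347]
tcp_rot: [[0.708, 0.706, -0.001], [0.706, -0.708, -0.0], [-0.001, -0.0, -1.0]]
force: [0.7, 0.0, -0.8]
opening: 0.405
grasp_force: 29.9
```

Request:
step_arm --pt "0 0 0.005 0 0 0 1" --pt "0 0 0.01 0 0 0 1" --pt "0 0 0.01 0 0 0 1"

```text
time_s: 9.52
position: [0.5244, 0.2505, 0.1317]
tcp_rot: [[0.707, 0.707, -0.001], [0.707, -0.707, -0.0], [-0.001, -0.0, -1.0]]
force: [-0.3, 0.4, -1.0]
opening: 0.406
grasp_force: 29.9
```

Request:
step_arm --pt "0 0 0.003 0 0 0 1" --pt "0 0 0.004 0 0 0 1" --pt "0 0 0.004 0 0 0 1"

```text
time_s: 9.77
position: [0.5246, 0.2505, 0.1308]
tcp_rot: [[0.707, 0.707, -0.0], [0.707, -0.707, -0.0], [-0.0, -0.0, -1.0]]
force: [-0.8, -0.2, -0.7]
opening: 0.409
grasp_force: 29.9
```

Near the lower collar (expected at a TCP height of about 0.129), I'll go in 1 mm steps.

Request:
step_arm --pt "0 0 0.003 0 0 0 1" --pt "0 0 0.003 0 0 0 1" --pt "0 0 0.003 0 0 0 1"

```text
time_s: 10.02
position: [0.5246, 0.2505, 0.1299]
tcp_rot: [[0.707, 0.707, -0.0], [0.707, -0.707, -0.0], [-0.0, -0.0, -1.0]]
force: [-0.3, 0.4, -0.8]
opening: 0.404
grasp_force: 29.9
```

Request:
step_arm --pt "0 0 0.003 0 0 0 1" --pt "0 0 0.003 0 0 0 1" --pt "0 0 0.003 0 0 0 1"

```text
time_s: 10.27
position: [0.5246, 0.2505, 0.129]
tcp_rot: [[0.707, 0.707, -0.0], [0.707, -0.707, -0.0], [-0.0, -0.0, -1.0]]
force: [-0.6, 0.3, -0.6]
opening: 0.408
grasp_force: 29.9
```

Request:
step_arm --pt "0 0 0.002 0 0 0 1" --pt "0 0 0.002 0 0 0 1" --pt "0 0 0.002 0 0 0 1"

```text
time_s: 10.52
position: [0.5246, 0.2505, 0.1284]
tcp_rot: [[0.707, 0.707, -0.0], [0.707, -0.707, -0.0], [-0.0, -0.0, -1.0]]
force: [1.0, -0.6, -1.8]
opening: 0.407
grasp_force: 29.9
```

Request:
step_arm --pt "0 0 0.002 0 0 0 1" --pt "0 0 0.002 0 0 0 1" --pt "0 0 0.002 0 0 0 1"

```text
time_s: 10.77
position: [0.5246, 0.2506, 0.1278]
tcp_rot: [[0.707, 0.707, -0.0], [0.707, -0.707, 0.0], [-0.0, -0.0, -1.0]]
force: [0.7, -0.7, -0.7]
opening: 0.409
grasp_force: 29.9
```

Request:
step_arm --pt "0 0 0.002 0 0 0 1" --pt "0 0 0.002 0 0 0 1" --pt "0 0 0.002 0 0 0 1"

```text
time_s: 11.02
position: [0.5246, 0.2506, 0.1272]
tcp_rot: [[0.707, 0.707, -0.0], [0.707, -0.707, -0.0], [-0.0, -0.0, -1.0]]
force: [0.8, -0.9, -0.6]
opening: 0.407
grasp_force: 29.9
```

Request:
step_arm --pt "0 0 0.002 0 0 0 1" --pt "0 0 0.002 0 0 0 1" --pt "0 0 0.002 0 0 0 1"

```text
time_s: 11.27
position: [0.5246, 0.2505, 0.1266]
tcp_rot: [[0.707, 0.707, -0.0], [0.707, -0.707, -0.0], [-0.0, -0.0, -1.0]]
force: [0.1, 0.8, -0.9]
opening: 0.41
grasp_force: 29.9
```

Request:
step_arm --pt "0 0 0.003 0 0 0 1" --pt "0 0 0.003 0 0 0 1" --pt "0 0 0.003 0 0 0 1"

```text
time_s: 11.52
position: [0.5246, 0.2506, 0.1257]
tcp_rot: [[0.707, 0.707, -0.0], [0.707, -0.707, -0.0], [-0.0, -0.0, -1.0]]
force: [-0.3, -0.4, -2.4]
opening: 0.406
grasp_force: 29.9
```

Request:
step_arm --pt "0 0 0.004 0 0 0 1" --pt "0 0 0.004 0 0 0 1" --pt "0 0 0.004 0 0 0 1"

```text
time_s: 11.77
position: [0.5245, 0.2506, 0.1245]
tcp_rot: [[0.707, 0.707, -0.0], [0.707, -0.707, -0.0], [-0.0, -0.0, -1.0]]
force: [0.3, 0.2, -0.9]
opening: 0.41
grasp_force: 29.9
```

Run:
```python
from h import *
s=capture("scene");r=read_state(); p=r["position"]; print(p,r["force"],r["moment"])
cv2.imwrite("pics/ins2.png",tile(s["image"],314,175,50,60,10))
print(proj(s,p+[0,0,.0033]),proj(s,p-[0,0,.0867]))
```

```text
[0.52457039 0.25052464 0.12449221] [ 0.69330964 -1.04564026 -2.08657452] [-0.05144445 -0.03502203  0.01320937]
[318.03925031 163.10465144] [315.00928808 194.46173485]
```

View pics/ins2.png

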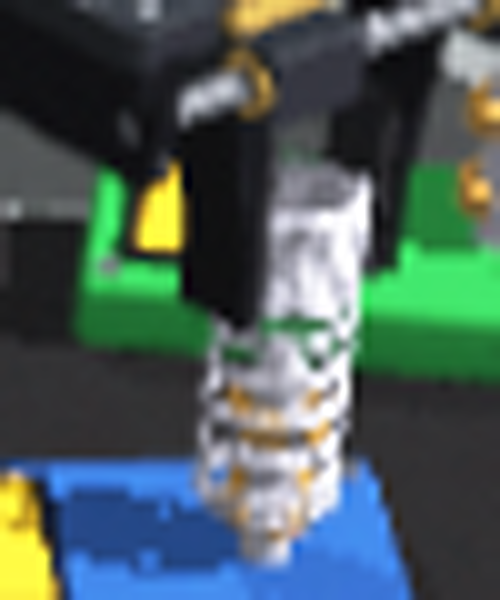

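The lower collar's brass shows inside the coils and the foot's front edge is near (270,535), as predicted, so the spring hasn't slipped and the tail is in the lower notch. On down to the base.

Request:
step_arm --pt "0 0 0.004 0 0 0 1" --pt "0 0 0.006 0 0 0 1" --pt "0 0 0.006 0 0 0 1"

```text
time_s: 12.07
position: [0.5245, 0.2505, 0.1226]
tcp_rot: [[0.707, 0.707, -0.0], [0.707, -0.707, -0.0], [-0.0, -0.0, -1.0]]
force: [-0.3, -0.6, -0.8]
opening: 0.406
grasp_force: 29.9
```

Request:
step_arm --pt "0 0 0.004 0 0 0 1" --pt "0 0 0.008 0 0 0 1" --pt "0 0 0.008 0 0 0 1"

```text
time_s: 12.32
position: [0.5245, 0.2505, 0.1201]
tcp_rot: [[0.707, 0.707, -0.0], [0.707, -0.707, -0.0], [-0.0, -0.0, -1.0]]
force: [-0.1, 0.0, -0.6]
opening: 0.407
grasp_force: 29.9
```

Request:
step_arm --pt "0 0 0.005 0 0 0 1" --pt "0 0 0.01 0 0 0 1" --pt "0 0 0.01 0 0 0 1"

```text
time_s: 12.57
position: [0.5244, 0.2505, 0.117]
tcp_rot: [[0.707, 0.707, -0.001], [0.707, -0.707, -0.0], [-0.001, -0.0, -1.0]]
force: [1.5, 0.3, -0.7]
opening: 0.405
grasp_force: 29.9
```

Request:
step_arm --pt "0 0 0.005 0 0 0 1" --pt "0 0 0.01 0 0 0 1" --pt "0 0 0.01 0 0 0 1"

```text
time_s: 12.82
position: [0.5244, 0.2505, 0.114]
tcp_rot: [[0.707, 0.707, -0.001], [0.707, -0.707, -0.0], [-0.0, -0.0, -1.0]]
force: [-0.0, 0.3, -1.7]
opening: 0.409
grasp_force: 29.9
```

Request:
step_arm --pt "0 0 0.005 0 0 0 1" --pt "0 0 0.008 0 0 0 1" --pt "0 0 0.008 0 0 0 1"

```text
time_s: 13.07
position: [0.5245, 0.2505, 0.1117]
tcp_rot: [[0.707, 0.707, -0.0], [0.707, -0.707, -0.0], [-0.0, -0.0, -1.0]]
force: [-0.0, -0.1, -0.2]
opening: 0.408
grasp_force: 29.9
```

Home is expected at about 0.1087, so I'll take small steps.

Request:
step_arm --pt "0 0 0.004 0 0 0 1" --pt "0 0 0.005 0 0 0 1" --pt "0 0 0.005 0 0 0 1"

```text
time_s: 13.32
position: [0.5246, 0.2505, 0.1103]
tcp_rot: [[0.707, 0.707, -0.0], [0.707, -0.707, -0.0], [-0.0, -0.0, -1.0]]
force: [0.1, -0.2, -0.5]
opening: 0.413
grasp_force: 29.9
```

Request:
step_arm --pt "0 0 0.002 0 0 0 1" --pt "0 0 0.002 0 0 0 1" --pt "0 0 0.002 0 0 0 1"

```text
time_s: 13.57
position: [0.5246, 0.2505, 0.1098]
tcp_rot: [[0.707, 0.707, -0.0], [0.707, -0.707, -0.0], [-0.0, -0.0, -1.0]]
force: [0.4, -0.1, -2.3]
opening: 0.411
grasp_force: 29.9
```

Request:
step_arm --pt "0 0 0.002 0 0 0 1" --pt "0 0 0.002 0 0 0 1" --pt "0 0 0.002 0 0 0 1"

```text
time_s: 13.82
position: [0.5246, 0.2505, 0.1092]
tcp_rot: [[0.707, 0.707, -0.0], [0.707, -0.707, -0.0], [-0.0, -0.0, -1.0]]
force: [0.3, 0.0, -0.7]
opening: 0.407
grasp_force: 29.9
```

Request:
step_arm --pt "0 0 0.001 0 0 0 1" --pt "0 0 0.001 0 0 0 1" --pt "0 0 0.001 0 0 0 1"

```text
time_s: 14.07
position: [0.5246, 0.2505, 0.1089]
tcp_rot: [[0.707, 0.707, -0.0], [0.707, -0.707, -0.0], [-0.0, -0.0, -1.0]]
force: [-0.5, -0.5, -2.1]
opening: 0.409
grasp_force: 29.9
```

Request:
step_arm --pt "0 0 0.001 0 0 0 1" --pt "0 0 0.001 0 0 0 1" --pt "0 0 0.001 0 0 0 1"

```text
time_s: 14.32
position: [0.5247, 0.2506, 0.1088]
tcp_rot: [[0.707, 0.707, 0.0], [0.707, -0.707, 0.0], [0.0, 0.0, -1.0]]
force: [-0.5, -0.5, -0.0]
opening: 0.409
grasp_force: 29.9
```

Request:
step_arm --pt "0 0 0.001 0 0 0 1" --pt "0 0 0.001 0 0 0 1" --pt "0 0 0.001 0 0 0 1"

```text
time_s: 14.57
position: [0.5248, 0.2506, 0.1087]
tcp_rot: [[0.707, 0.707, 0.0], [0.707, -0.707, 0.0], [0.0, 0.0, -1.0]]
force: [-0.7, -0.5, 3.6]
opening: 0.41
grasp_force: 29.9
```

Contact is 3.6 N at exactly the expected home height. I'll release and back off.

Request:
step_arm --pt "0 0 0 0 0 0 0" --pt "0 0 0 0 0 0 -0.4" --pt "0 0 0 0 0 0 -0.4" --pt "0 0 0 0 0 0 -0.4" --pt "0 0 0 0 0 0 -0.4" --pt "0 0 0 0 0 0 -0.4"

```text
time_s: 15.07
position: [0.5246, 0.2505, 0.1082]
tcp_rot: [[0.707, 0.707, -0.0], [0.707, -0.707, -0.0], [-0.0, -0.0, -1.0]]
force: [0.6, -1.2, -0.2]
opening: 0.684
grasp_force: 0.0
```

Request:
step_arm --pt "0 0 -0.02 0 0 0 -0.4" --pt "0 0 -0.06 0 0 0 -0.4" --pt "0 0 -0.12 0 0 0 -0.4" --pt "0 0 -0.2 0 0 0 -0.4" --pt "0 0 -0.3 0 0 0 -0.4" --pt "0 0 -0.4 0 0 0 -0.4" --pt "0 0 -0.4 0 0 0 -0.4"

```text
time_s: 15.65
position: [0.5282, 0.2517, 0.235]
tcp_rot: [[0.707, 0.707, 0.013], [0.707, -0.707, 0.003], [0.011, 0.006, -1.0]]
force: [1.5, -0.6, 0.3]
opening: 0.701
grasp_force: 0.0
```

Run:
```python
from h import *
s=capture("scene");r=read_state(); print(r["time_s"],r["position"],r["force"],r["opening"])
print("pred top/foot",proj(s,[.5247,.2505,.112]),proj(s,[.5247,.2505,.022]))
cv2.imwrite("pics/end.png",np.hstack([tile(s["image"],314,180,50,60,8),tile(s["image"],200,200,50,60,8)]))
```

```text
15.7 [0.52688895 0.25124728 0.23239708] [-0.4649981   0.72032498 -0.64943051] 0.6956357257394802
pred top/foot [317.4779864 168.8252321] [314.49237183 199.7269523 ]
```

View pics/end.png

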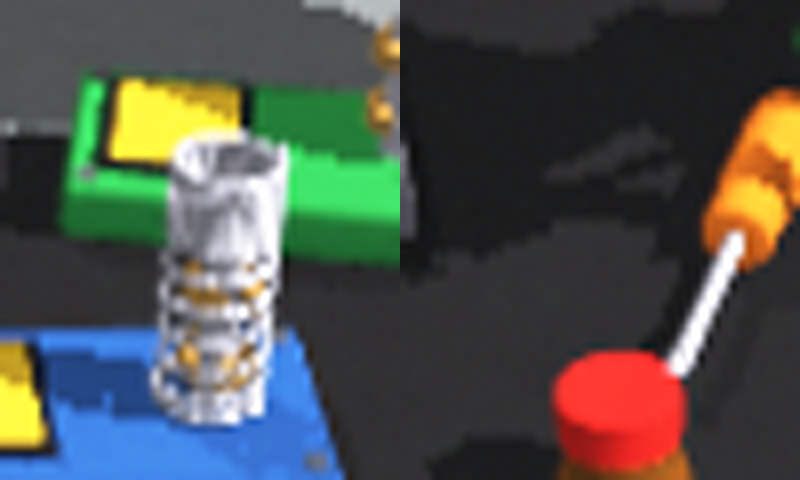

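The spring stands upright on the blue base. Its top is at tile (230,150), i.e. v≈168.8 as predicted for home, and the gripper is clear.

Request:
step_arm --pt "0 0 0 0 0 0 -0.4" --pt "0 0 0 0 0 0 -0.4" --pt "0 0 0 0 0 0 -0.4"

```text
time_s: 15.95
position: [0.5236, 0.2502, 0.2269]
tcp_rot: [[0.707, 0.707, -0.003], [0.707, -0.707, -0.001], [-0.003, -0.002, -1.0]]
force: [0.1, -0.3, -0.1]
opening: 0.7
grasp_force: 0.0
```

```bash
python3 -c "
from rig import *
print(hand_in())"
```

```text
the job is handed in; nothing more can be done
None
```

The spring sits home and upright on the blue stand's spigot and has been let go. It took about 16 s with forces at most about 4 N in the readings, the reel, jar and screwdriver were not touched, and the job is handed in; no verdict was returned.

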